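# Find the heavy bench block and hold it up for inspection

### The job

Two square bench blocks on the bench top, left and right of the wooden slab, look exactly alike, but one is solid heavy metal and the other a light dummy. Lift the left one clear of the bench to feel its weight and set it back in its place, then lift the right one, and without dropping anything or disturbing the other tools, hold the heavier of the two level and still in the gripper about 10 cm above the middle of the wooden slab, so that its underside can be inspected, with the lighter one standing back where it was. Finish while still holding the heavy block there.

Things in the scene. Friction and masses are not known exactly. Their poses are not given: they have to be found in the camera images.
- block_one_mid (a point): One of two bench blocks that look exactly alike, 50 x 50 x 16 mm, plain grey, flat on the bench top, one left (+y), one right (-y) of the slab (the block in the drawer below is not meant). Either may stand on either side. One weighs 0.5 to 0.62 kg, the other 0.12 to 0.18 kg. This point is its centre, 8 mm up; z is up, x and y square to its sides.
- block_one: The same block as block_one_mid; origin at the centre of its underside, same axes.
- block_two_mid (a point): One of two bench blocks that look exactly alike, 50 x 50 x 16 mm, plain grey, flat on the bench top, one left (+y), one right (-y) of the slab (the block in the drawer below is not meant). Either may stand on either side. One weighs 0.5 to 0.62 kg, the other 0.12 to 0.18 kg. This point is its centre, 8 mm up; z is up, x and y square to its sides.
- block_two: The same block as block_two_mid; origin at the centre of its underside, same axes.
- slab_top (a point): Centre of the top face of the wooden slab, a brown board 262 x 133 x 24 mm that lies fixed on the bench between the two blocks, its long side pointing roughly away from the robot; z is up, 24 mm above the bench.
- wood_slab: The same wooden slab, fixed; origin at the centre of its underside (bench level), y along its 262 mm length.
- ring_clamp: Bystander, leave alone: wooden ring clamp, a bar 25 x 110 x 18 mm, lying behind the left block; origin at the centre of its underside.
- loupe: Bystander, leave alone: fixed black eyepiece loupe, 39 mm across, 28 mm tall, behind the right block; origin at the centre of its underside.
- oil_bottle: Bystander, leave alone: little oil bottle with a red spout, 39 mm across, 98 mm tall, to the right of the right block; origin at the centre of its underside.
Not all that is in view belongs to the job. What is shaped like the block_two but black or turquoise is not meant. What is shaped like the block_one but pink is not meant.

How it is judged:
By the outcome, as a careful person would: the job done as asked, in the order asked, and still so for the second after the job is handed in, while the arm keeps its last pose, push and grip.
It also fails if it takes over 72 s, if anything falls off the work surface, if the arm or the gripper's body presses on something with over 40 N, if the wrist force passes 120 N, or if a joint passes its speed limit or range.

### The arm

A 6-joint arm with a two-finger parallel gripper is mounted at the origin on a cart in front of the work surface, level with it; the furniture and walls round the work are solid. World frame = base frame: x ahead of the robot, y to its left, z up, the work surface at z = 0. Lengths are in mm, angles in rad, forces in N, time in s.
With the tool pointing down it reaches from about 350 to 775 mm from the base axis. Payload 7.3 kg.
Tool frame: the origin (TCP) lies between the finger pads; the fingertips stand 14 mm ahead of it and the grasp point (between the pads) lies 5 mm behind it; z points along the fingers, y is the line along which they close (so a half turn about z gives the same grasp; the last joint's range is limited). The gripper opens to 92 mm and grips with 3 to 60 N. Pads are 19 mm wide; open, the fingers measure 130 mm over their backs; the gripper's body (75 mm by 190 mm) begins 47 mm behind the grasp point.
Start: joints at [-1.272, 0.342, 1.524, -0, 1.275, -0.146], TCP at [225.919, -473.924, 240.741] pointing down, gripper open.
Joint ranges: [-2.53, 2.53], [-0.77, 2.02], [0.04, 2.7], [-1, 4.14], [0.28, 2.66], [-3.11, 3.11]. Speed limits (rad/s): [2.57, 2.57, 3.14, 3.14, 3.14, 3.14].

### API

Orientations are given as [roll, pitch, yaw] about the fixed x, y, z axes, in that order (R = Rz(yaw) Ry(pitch) Rx(roll)).
In Python, from plant import get_obs, cams, close_job gives the robot as it stands. The module is installed in compiled form; this text tells all that it offers.
- The arm moves only by the shell command python3 -m creep 'ROWS'. ROWS is JSON, a list of rows, each an object of numbers: "hand": the opening, from 0 (shut) to 1 (fully open); "tx", "ty", "tz": the shift along the tool's x, y, z in m; "spin": the turn about the tool's z in degrees. In form: [{"hand": .., "tx": .., "ty": .., "tz": .., "spin": ..}, ...]. A call has 1 to 5 rows; each row shifts and turns the commanded pose from where the row before left it, along the tool's axes as they then stand; what a row does not reach is not made up. A row lasts 1/8 s, in which the tool goes at most 62.5 mm and 10.7 degrees, less where a joint would pass 70% of its speed; a pose out of reach is approached as far as the arm can. A call is refused whole if a number of a shift passes 0.0625 or a number of a turn 10.7, either way. A call with a gripper value outside its range is refused whole. The fingers move at their own pace and stop on an object; the grip force is fixed at half the most. Time passes only in rows, so rows that do not move let the fingers close. It gives the time, the measured TCP pose, the force, the opening and the grip force at its end, in the units of the state.
- get_obs(): the state, without advancing time (a new reading comes with each control period).
- cams.capture(name): name is "scene" or "top" or "wrist"; returns a dict with "color" (480x640x3 uint8, red, green, blue), "K" (3x3 intrinsics, pixels), "R" (3x3) and "t" (3): a world point X has camera coordinates R X + t. Camera axes: x right, y down, z forward; pixel columns grow to the right and rows downward; lengths in mm; the calibration is good to about 2 mm. The wrist camera is an equidistant fisheye: a pixel r from the principal point sees the ray r / f radians off the axis. A picture is of the moment at which its call begins. There is no depth.
- close_job(): hands the job in; it is judged then, once.
The state is a dict: "time": time; "joint_positions": joint angles; "dq": joint speeds; "tau": joint torques, N m; "tool_pos": TCP position; "tcp_rot": TCP orientation; "contact_force": force on the tool from outside, world axes, zero at the start; "moment": the same for the moment, N m; "grip_width": finger opening in mm; "finger_force": force on a finger pad.
Only numpy, scipy, OpenCV 4.12 (cv2) and the standard library are available. Lean on these libraries where they do the work, as an engineer would, in place of code of your own. Each camera call takes 0.05 s, during which the arm holds its last target. There are 200 camera calls.

## Working session

There is one attempt and no reset: what is moved stays moved. The work goes in short steps, Python scripts to look and compute and a shell command to move; the robot and the scene stay as the last step left them, time stands still between calls to the robot, and variables do not carry over. Pictures are saved under pics/ and viewed, at most 10 in all, crops included, and the job is handed in when it is done.

```bash
mkdir -p pics; python3 - <<'E'
from plant import get_obs,cams
import cv2
o=get_obs();print({k:o[k] for k in('time','tool_pos','tcp_rot','contact_force','grip_width')})
for n in('top','scene'):
    c=cams.capture(n);cv2.imwrite(f'pics/{n}0.png',c['color'][:,:,::-1]);print(n,c['K'],c['R'],c['t'])
E
```

```text
{'time': 0.0, 'tool_pos': array([ 225.79507789, -473.53438087,  240.04787499]), 'tcp_rot': array([-3.14005519e+00, -2.29603272e-04,  4.44804912e-01]), 'contact_force': array([ 0.24427629, -0.09794034,  0.27743003]), 'grip_width': 91.67027586824538}
top [[573.46039231   0.         323.94170195]
 [  0.         573.46039231 240.74541501]
 [  0.           0.           1.        ]] [[ 0.01557686 -0.99936137  0.03215929]
 [-0.99025968 -0.01986962 -0.13780769]
 [ 0.13835868 -0.02969944 -0.98993678]] [-111.68565141  578.67693122 1212.19875992]
scene [[547.85040187   0.         316.46927778]
 [  0.         547.85040187 243.88465722]
 [  0.           0.           1.        ]] [[ 0.72800432 -0.6855687  -0.00229408]
 [-0.46154066 -0.48762947 -0.74107875]
 [ 0.50694173  0.54056735 -0.6714142 ]] [-492.8585011   267.80381523 1271.66690322]
```

View pics/top0.png

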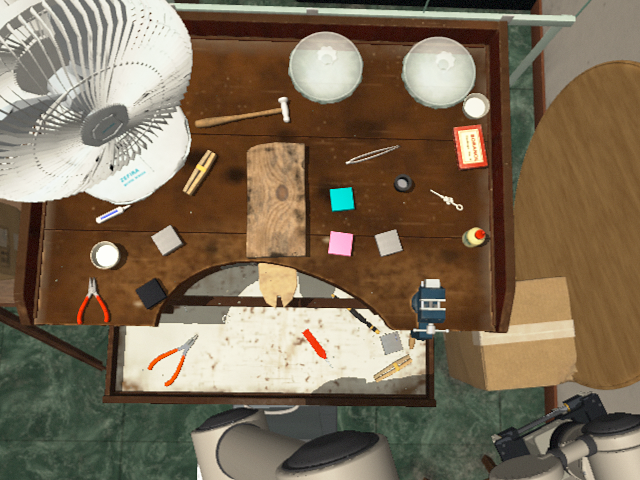

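View pics/scene0.png

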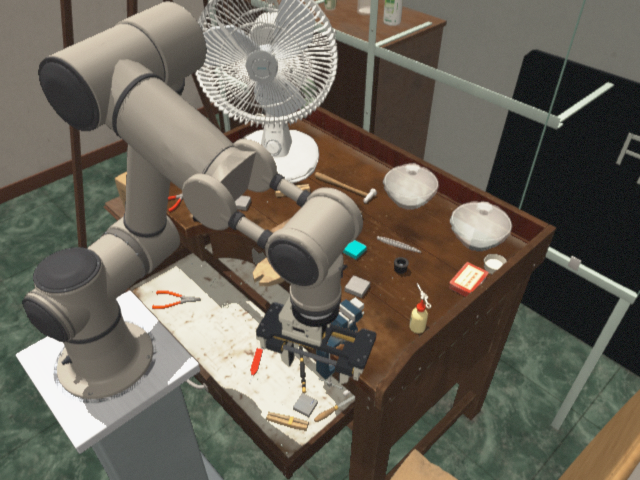

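The top view shows these block-shaped things: left grey (167,240), right grey (388,243), drawer grey (390,343), black (151,293), pink (340,243) and turquoise (342,199). The two greys on the bench either side of the slab fit. The drawer grey and the coloured ones do not. I'll confirm in a crop and measure.

```bash
cat > h.py <<'E'
import numpy as np,cv2
from plant import get_obs,cams
def ray(c,uv,z):
    d=c['R'].T@np.linalg.inv(c['K'])@np.array([*uv,1.]); o=-c['R'].T@c['t']
    return o+d*(z-o[2])/d[2]
E
python3 - <<'E'
from h import *
c=cams.capture('top');im=c['color'].astype(int)
hsv=cv2.cvtColor(c['color'],cv2.COLOR_RGB2HSV)
for n,(u,v) in dict(left=(167,240),right=(388,243),pink=(340,243),black=(151,293)).items():
    ref=im[v-3:v+4,u-3:u+4].mean((0,1))
    m=(np.abs(im-ref).max(2)<35).astype(np.uint8)
    w=np.zeros_like(m);w[v-24:v+24,u-24:u+24]=1
    k,l,s,_=cv2.connectedComponentsWithStats(m*w)
    ys,xs=np.where(l==l[v,u])
    P=np.array([ray(c,(x,y),16)[:2] for x,y in zip(xs,ys)],np.float32)
    print(n,ref.round(),s[l[v,u]],cv2.minAreaRect(P))
for n,p,z in(('slab corners',[(249,143),(305,143),(306,257),(247,254)],24),('bottle',[(474,240)],30),('loupe',[(403,184)],20),('clamp',[(212,152),(190,192)],10)):
    q=np.array([ray(c,x,z)[:2] for x in p]);print(n,q.round().tolist(),q.mean(0).round(1))
a=c['color'][200:320,110:240,::-1];b=c['color'][180:300,325:500,::-1]
cv2.imwrite('pics/crop.png',cv2.resize(np.hstack([a,b]),None,fx=2.6,fy=2.6,interpolation=cv2.INTER_CUBIC))
E
```

```text
left [207. 197. 182.] [151 226  30  29 474] ((580.0576171875, 248.096923828125), (48.73184585571289, 48.31188201904297), 34.39213562011719)
right [201. 192. 177.] [375 230  27  26 461] ((583.7902221679688, -245.17901611328125), (48.198463439941406, 48.288822174072266), 17.15550994873047)
pink [254. 186. 222.] [328 231  24  24 464] ((580.148681640625, -137.82443237304688), (48.167179107666016, 48.63878631591797), 83.76106262207031)
black [46. 46. 48.] [136 278  39  39 864] ((452.21856689453125, 255.13755798339844), (87.80950927734375, 71.95783996582031), 33.91924285888672)
slab corners [[803.0, 71.0], [806.0, -55.0], [546.0, -63.0], [550.0, 67.0]] [676.3   5. ]
bottle [[591.0, -436.0]] [ 590.6 -436. ]
loupe [[717.0, -279.0]] [ 717.1 -279.3]
clamp [[784.0, 156.0], [690.0, 201.0]] [736.9 178.6]
```

View pics/crop.png

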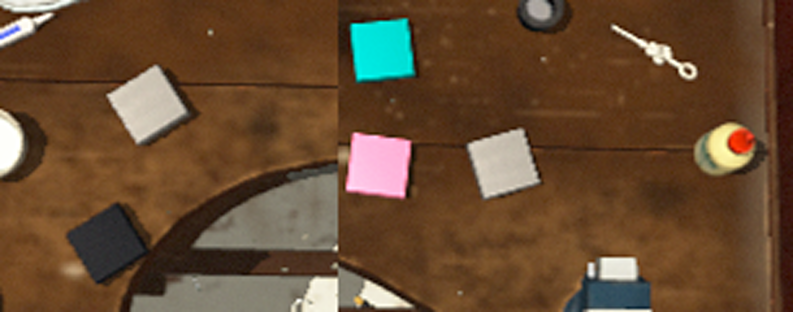

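The crop shows plain grey blocks at left (about 148,105 in the crop) and right (about 503,163), with black, pink and turquoise decoys near them. The targets are confirmed: left block (580,248) at 34.4°, right block (584,-245) at 17.2°. I'm heading for the left block now.

```bash
python3 -m creep '[{"hand":1,"tx":0.042,"ty":-0.033,"tz":0,"spin":0},{"hand":1,"tx":0.042,"ty":-0.033,"tz":0,"spin":0},{"hand":1,"tx":0.042,"ty":-0.033,"tz":0,"spin":0},{"hand":1,"tx":0.042,"ty":-0.033,"tz":0,"spin":0},{"hand":1,"tx":0.042,"ty":-0.033,"tz":0,"spin":0}]'; python3 -m creep '[{"hand":1,"tx":0.042,"ty":-0.033,"tz":0,"spin":0},{"hand":1,"tx":0.042,"ty":-0.033,"tz":0,"spin":0},{"hand":1,"tx":0.042,"ty":-0.033,"tz":0,"spin":0},{"hand":1,"tx":0.042,"ty":-0.033,"tz":0,"spin":0},{"hand":1,"tx":0.042,"ty":-0.033,"tz":0,"spin":0}]'
```

```text
time: 0.78
tool_pos: [344.9, -233.0, 240.7]
tcp_rot: [3.142, -0.0, 0.444]
contact_force: [0.0, 0.4, 0.9]
grip_width: 91.8
finger_force: 0.0
time: 1.4
tool_pos: [463.5, 6.4, 240.7]
tcp_rot: [3.141, 0.0, 0.445]
contact_force: [-0.5, -0.4, -0.1]
grip_width: 92.0
finger_force: 0.0
```

```bash
python3 -m creep '[{"hand":1,"tx":0.042,"ty":-0.033,"tz":0,"spin":0},{"hand":1,"tx":0.042,"ty":-0.033,"tz":0,"spin":0},{"hand":1,"tx":0.042,"ty":-0.033,"tz":0,"spin":0},{"hand":1,"tx":0.042,"ty":-0.033,"tz":0,"spin":0},{"hand":1,"tx":0.042,"ty":-0.033,"tz":0,"spin":-8.9}]'; python3 -m creep '[{"hand":1,"tx":0,"ty":0,"tz":0.03,"spin":0},{"hand":1,"tx":0,"ty":0,"tz":0.03,"spin":0},{"hand":1,"tx":0,"ty":0,"tz":0,"spin":0}]'
python3 - <<'E'
from h import *
c=cams.capture('wrist');cv2.imwrite('pics/w1.png',c['color'][:,:,::-1]);print(c['K'],c['R'],c['t'])
E
```

```text
time: 2.02
tool_pos: [582.1, 245.6, 240.3]
tcp_rot: [3.142, 0.001, 0.604]
contact_force: [1.0, -0.1, 0.6]
grip_width: 92.0
finger_force: 0.0
time: 2.4
tool_pos: [580.1, 243.6, 177.8]
tcp_rot: [-3.14, 0.006, 0.6]
contact_force: [0.1, -0.6, -0.2]
grip_width: 91.5
finger_force: 0.0
[[371.64829954   0.         314.37886804]
 [  0.         371.64829954 239.32029105]
 [  0.           0.           1.        ]] [[ 0.56486836 -0.82517956 -0.0015598 ]
 [-0.7926367  -0.54311515  0.27704329]
 [-0.22945761 -0.15525664 -0.96085617]] [-125.89145902  572.40549948  500.7214229 ]
```

View pics/w1.png

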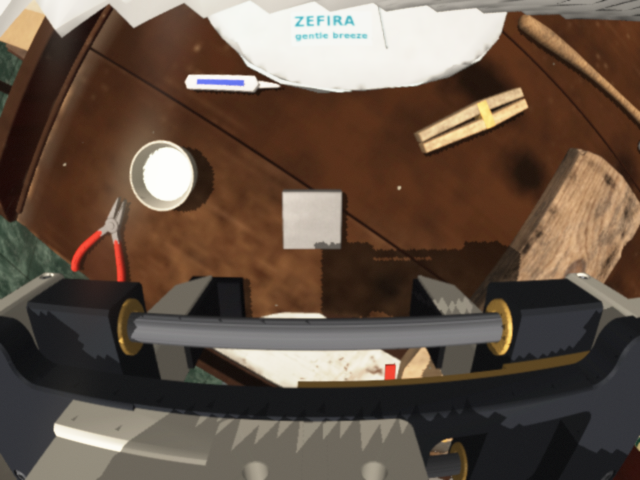

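The wrist view shows the left block at about (313,219), square to the image, with the cup at (163,176) to its left and the fan base at the top. Next I convert these to positions.

```bash
cat >> h.py <<'E'
def fray(c,uv,z):
    K=c['K'];a=(uv[0]-K[0,2])/K[0,0];b=(uv[1]-K[1,2])/K[1,1];t=np.hypot(a,b)
    s=np.sin(t)/t if t else 1
    d=c['R'].T@np.array([a*s,b*s,np.cos(t)]); o=-c['R'].T@c['t']
    return o+d*(z-o[2])/d[2]
def tool(p,o):  # world xy -> tool axes, mm
    y=o['tcp_rot'][2];d=np.asarray(p)[:2]-o['tool_pos'][:2]
    return np.array([d@[np.cos(y),np.sin(y)],d@[np.sin(y),-np.cos(y)]])
def blk(c,seed,z,tol=35,w=60):
    im=c['color'].astype(int);u,v=seed;ref=im[v-3:v+4,u-3:u+4].mean((0,1))
    m=(np.abs(im-ref).max(2)<tol).astype(np.uint8);k=np.zeros_like(m);k[max(v-w,0):v+w,max(u-w,0):u+w]=1
    n,l,s,_=cv2.connectedComponentsWithStats(m*k);ys,xs=np.where(l==l[v,u])
    return cv2.minAreaRect(np.array([fray(c,p,z)[:2] for p in zip(xs,ys)],np.float32))
E
python3 - <<'E'
from h import *
c=cams.capture('wrist');o=get_obs()
q=np.array([fray(c,p,16)[:2] for p in[(283,191),(342,191),(342,248),(283,249)]]);print(q.round(),q.mean(0))
r=blk(c,(313,215),16);print(r,tool(q.mean(0),o),tool(r[0],o),o['tcp_rot'],np.degrees(o['tcp_rot'][2]))
for z in(0,40,60):print(z,[tool(fray(c,p,z),o).round() for p in[(197,176),(163,211),(190,203),(130,176)]])
print('fan',[tool(fray(c,p,z),o).round() for p in[(345,92)] for z in (0,20,40)])
E
```

```text
[[588. 281.]
 [616. 240.]
 [575. 211.]
 [545. 253.]] [580.85916649 246.15729292]
((578.7534790039062, 246.62286376953125), (48.39741516113281, 48.27082824707031), 34.44001770019531) [ 0.33879917 -2.4254301 ] [-1.13625807 -3.99860591] [ 3.14136387e+00 -4.00319445e-04  5.99974926e-01] 34.37603109618566
0 [array([  38., -107.]), array([   7., -144.]), array([  14., -115.]), array([  41., -176.])]
40 [array([ 42., -94.]), array([  15., -126.]), array([  21., -101.]), array([  45., -155.])]
60 [array([ 44., -87.]), array([  19., -117.]), array([ 24., -94.]), array([  47., -144.])]
fan [array([110.,  25.]), array([108.,  24.]), array([106.,  22.])]
```

```bash
python3 - <<'E'
from h import *
c=cams.capture('wrist');t=cams.capture('top');o=get_obs()
def bestz(p,q):
    zs=np.arange(0,120,1.);e=[np.linalg.norm(fray(c,p,z)-ray(t,q,z)) for z in zs];i=int(np.argmin(e));return zs[i],e[i],tool(ray(t,q,zs[i]),o)
print('cup',bestz((164,175),(105,255)))
cv2.imwrite('pics/cup.png',np.hstack([cv2.resize(c['color'][120:240,100:230,::-1],(400,400)),cv2.resize(t['color'][230:280,80:130,::-1],(400,400))]))
E
```

```text
cup (np.float64(17.0), np.float64(0.5536635451841467), array([  43.08720771, -133.23240353]))
```

View pics/cup.png

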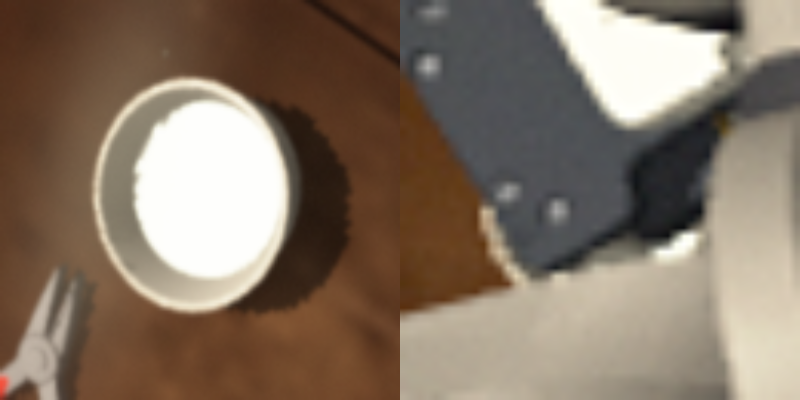

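The crop shows the cup is a low one. Its height triangulates to roughly 20–40 mm, which is below the gripper body at about 68 mm, so I descend.

```bash
python3 -m creep '[{"hand":1,"tx":-0.001,"ty":-0.003,"tz":0.03,"spin":0},{"hand":1,"tx":0,"ty":0,"tz":0.03,"spin":0},{"hand":1,"tx":0,"ty":0,"tz":0.03,"spin":0},{"hand":1,"tx":0,"ty":0,"tz":0.02,"spin":0},{"hand":1,"tx":0,"ty":0,"tz":0.02,"spin":0}]'; python3 -m creep '[{"hand":1,"tx":0,"ty":0,"tz":0.015,"spin":0},{"hand":1,"tx":0,"ty":0,"tz":0.012,"spin":0},{"hand":1,"tx":0,"ty":0,"tz":0,"spin":0},{"hand":1,"tx":0,"ty":0,"tz":0,"spin":0}]'
```

```text
time: 3.22
tool_pos: [580.2, 246.0, 51.5]
tcp_rot: [3.141, -0.003, 0.6]
contact_force: [0.4, -0.1, 0.4]
grip_width: 91.5
finger_force: 0.0
time: 3.72
tool_pos: [579.6, 246.0, 24.4]
tcp_rot: [3.141, -0.001, 0.6]
contact_force: [0.4, -0.6, -0.3]
grip_width: 91.5
finger_force: 0.0
```

```bash
python3 -m creep '[{"hand":1,"tx":0,"ty":0,"tz":0.008,"spin":0},{"hand":1,"tx":0,"ty":0,"tz":0,"spin":0},{"hand":0,"tx":0,"ty":0,"tz":0,"spin":0},{"hand":0,"tx":0,"ty":0,"tz":0,"spin":0},{"hand":0,"tx":0,"ty":0,"tz":0,"spin":0}]'; python3 -m creep '[{"hand":0,"tx":0,"ty":0,"tz":0,"spin":0},{"hand":0,"tx":0,"ty":0,"tz":0,"spin":0},{"hand":0,"tx":0,"ty":0,"tz":0,"spin":0},{"hand":0,"tx":0,"ty":0,"tz":0,"spin":0}]'
```

```text
time: 4.35
tool_pos: [579.2, 245.9, 15.8]
tcp_rot: [3.141, -0.0, 0.6]
contact_force: [0.1, -0.8, 1.1]
grip_width: 66.3
finger_force: 0.0
time: 4.85
tool_pos: [579.1, 245.9, 15.7]
tcp_rot: [3.142, 0.0, 0.6]
contact_force: [-0.5, 0.6, -0.0]
grip_width: 49.6
finger_force: 30.0
```

Gripped at 49.6 mm. I'll lift gently to 60 mm and weigh it.

```bash
python3 -m creep '[{"hand":0,"tx":0,"ty":0,"tz":-0.008,"spin":0},{"hand":0,"tx":0,"ty":0,"tz":-0.012,"spin":0},{"hand":0,"tx":0,"ty":0,"tz":-0.015,"spin":0},{"hand":0,"tx":0,"ty":0,"tz":-0.015,"spin":0},{"hand":0,"tx":0,"ty":0,"tz":-0.01,"spin":0}]'; for i in 1 2 3 4; do python3 -m creep '[{"hand":0,"tx":0,"ty":0,"tz":0,"spin":0},{"hand":0,"tx":0,"ty":0,"tz":0,"spin":0}]'; done
```

```text
time: 5.48
tool_pos: [579.6, 246.0, 77.3]
tcp_rot: [3.141, -0.002, 0.6]
contact_force: [-0.1, -0.5, -6.4]
grip_width: 50.1
finger_force: 30.0
time: 5.72
tool_pos: [578.7, 245.8, 75.3]
tcp_rot: [-3.141, 0.001, 0.6]
contact_force: [-0.1, 0.5, -4.7]
grip_width: 49.7
finger_force: 30.0
time: 5.98
tool_pos: [578.9, 245.8, 75.2]
tcp_rot: [-3.141, 0.001, 0.6]
contact_force: [0.3, 0.1, -5.1]
grip_width: 49.6
finger_force: 30.0
time: 6.22
tool_pos: [579.1, 245.9, 75.6]
tcp_rot: [3.142, 0.0, 0.6]
contact_force: [-0.3, -0.5, -5.1]
grip_width: 49.7
finger_force: 30.0
time: 6.48
tool_pos: [579.1, 245.9, 75.7]
tcp_rot: [3.141, 0.0, 0.6]
contact_force: [0.5, -0.5, -4.8]
grip_width: 49.6
finger_force: 30.0
```

Left reads 4.9 N, about 0.5 kg, so it is the heavy one. The order still requires setting it back and then lifting the right one.

```bash
python3 -m creep '[{"hand":0,"tx":0,"ty":0,"tz":0.02,"spin":0},{"hand":0,"tx":0,"ty":0,"tz":0.015,"spin":0},{"hand":0,"tx":0,"ty":0,"tz":0.012,"spin":0},{"hand":0,"tx":0,"ty":0,"tz":0.007,"spin":0},{"hand":0,"tx":0,"ty":0,"tz":0.003,"spin":0}]'; python3 -m creep '[{"hand":0,"tx":0,"ty":0,"tz":0.002,"spin":0},{"hand":0,"tx":0,"ty":0,"tz":0.001,"spin":0},{"hand":0,"tx":0,"ty":0,"tz":0,"spin":0},{"hand":0,"tx":0,"ty":0,"tz":0,"spin":0}]'
```

```text
time: 7.1
tool_pos: [579.1, 245.9, 18.3]
tcp_rot: [-3.142, 0.0, 0.6]
contact_force: [-0.1, -0.1, -5.6]
grip_width: 49.8
finger_force: 30.0
time: 7.6
tool_pos: [579.2, 245.9, 16.0]
tcp_rot: [3.141, -0.0, 0.6]
contact_force: [-1.2, -0.1, -4.7]
grip_width: 49.6
finger_force: 30.0
```

```bash
python3 -m creep '[{"hand":0,"tx":0,"ty":0,"tz":0.0005,"spin":0},{"hand":0,"tx":0,"ty":0,"tz":0,"spin":0},{"hand":0,"tx":0,"ty":0,"tz":0,"spin":0}]'
```

```text
time: 7.98
tool_pos: [579.3, 245.9, 15.7]
tcp_rot: [3.141, -0.0, 0.6]
contact_force: [-1.2, -0.3, 1.8]
grip_width: 49.6
finger_force: 30.0
```

It is resting on the bench, so I release and rise.

```bash
python3 -m creep '[{"hand":1,"tx":0,"ty":0,"tz":0,"spin":0},{"hand":1,"tx":0,"ty":0,"tz":0,"spin":0},{"hand":1,"tx":0,"ty":0,"tz":0,"spin":0},{"hand":1,"tx":0,"ty":0,"tz":0,"spin":0},{"hand":1,"tx":0,"ty":0,"tz":0,"spin":0}]'; python3 -m creep '[{"hand":1,"tx":0,"ty":0,"tz":-0.015,"spin":0},{"hand":1,"tx":0,"ty":0,"tz":-0.03,"spin":0},{"hand":1,"tx":0,"ty":0,"tz":-0.04,"spin":0},{"hand":1,"tx":0,"ty":0,"tz":-0.04,"spin":0},{"hand":1,"tx":0,"ty":0,"tz":-0.04,"spin":0}]'
python3 - <<'E'
from h import *
o=get_obs();print(o['tool_pos'],o['grip_width'],tool((584,-245),o))
E
```

```text
time: 8.6
tool_pos: [579.1, 245.9, 15.1]
tcp_rot: [3.142, 0.0, 0.6]
contact_force: [0.3, 0.5, 0.4]
grip_width: 90.8
finger_force: 0.0
time: 9.22
tool_pos: [579.1, 245.9, 182.8]
tcp_rot: [3.141, -0.001, 0.6]
contact_force: [0.5, -0.1, 0.5]
grip_width: 91.8
finger_force: 0.0
[579.09930223 245.89348429 182.83909696] 91.77341505249753 [-273.16704957  407.89728214]
```

```bash
python3 -m creep '[{"hand":1,"tx":-0.0273,"ty":0.0408,"tz":0,"spin":0},{"hand":1,"tx":-0.0273,"ty":0.0408,"tz":0,"spin":0},{"hand":1,"tx":-0.0273,"ty":0.0408,"tz":0,"spin":0},{"hand":1,"tx":-0.0273,"ty":0.0408,"tz":0,"spin":0},{"hand":1,"tx":-0.0273,"ty":0.0408,"tz":0,"spin":0}]'; python3 -m creep '[{"hand":1,"tx":-0.0273,"ty":0.0408,"tz":0,"spin":0},{"hand":1,"tx":-0.0273,"ty":0.0408,"tz":0,"spin":0},{"hand":1,"tx":-0.0273,"ty":0.0408,"tz":0,"spin":0},{"hand":1,"tx":-0.0273,"ty":0.0408,"tz":0,"spin":0},{"hand":1,"tx":-0.0273,"ty":0.0408,"tz":0,"spin":0}]'; python3 -m creep '[{"hand":1,"tx":0,"ty":0,"tz":0,"spin":8.6},{"hand":1,"tx":0,"ty":0,"tz":0,"spin":8.6},{"hand":1,"tx":0,"ty":0,"tz":0,"spin":0}]'
python3 - <<'E'
from h import *
c=cams.capture('wrist');o=get_obs();cv2.imwrite('pics/w2.png',c['color'][:,:,::-1])
print(np.degrees(o['tcp_rot']))
r=blk(c,(313,218),16);print(r,tool(r[0],o))
E
```

```text
time: 9.85
tool_pos: [581.7, -1.1, 181.6]
tcp_rot: [3.14, -0.001, 0.6]
contact_force: [0.2, -0.5, -0.4]
grip_width: 91.8
finger_force: 0.0
time: 10.48
tool_pos: [584.2, -246.6, 181.6]
tcp_rot: [3.14, -0.001, 0.6]
contact_force: [0.7, 0.4, -0.2]
grip_width: 91.8
finger_force: 0.0
time: 10.85
tool_pos: [584.2, -245.2, 181.2]
tcp_rot: [3.141, -0.001, 0.301]
contact_force: [-0.1, 0.2, 0.1]
grip_width: 91.8
finger_force: 0.0
[ 1.79954723e+02 -3.64961193e-02  1.73628439e+01]
((583.0805053710938, -246.84361267089844), (47.71339416503906, 48.317665100097656), 17.236513137817383) [-1.70297767  1.38438996]
```

View pics/w2.png

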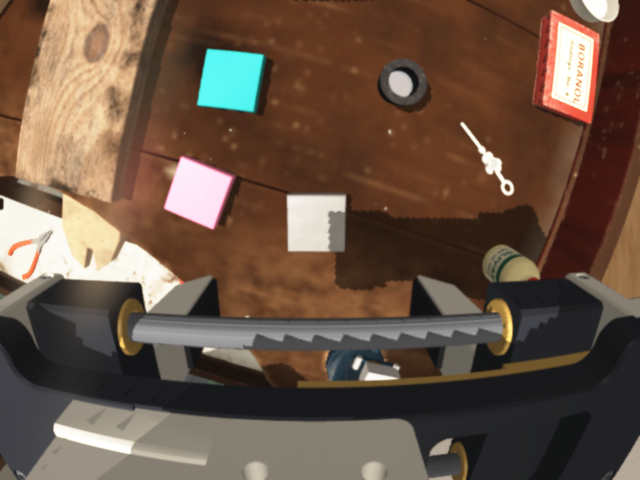

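The right block is at (317,222), square to the tool. The pink block (200,192), bottle (510,265) and vise (355,370) are clear, so I descend.

```bash
python3 -m creep '[{"hand":1,"tx":-0.001,"ty":0.001,"tz":0.03,"spin":0},{"hand":1,"tx":0,"ty":0,"tz":0.03,"spin":0},{"hand":1,"tx":0,"ty":0,"tz":0.03,"spin":0},{"hand":1,"tx":0,"ty":0,"tz":0.025,"spin":0},{"hand":1,"tx":0,"ty":0,"tz":0.02,"spin":0}]'; python3 -m creep '[{"hand":1,"tx":0,"ty":0,"tz":0.015,"spin":0},{"hand":1,"tx":0,"ty":0,"tz":0.008,"spin":0},{"hand":1,"tx":0,"ty":0,"tz":0,"spin":0},{"hand":1,"tx":0,"ty":0,"tz":0,"spin":0}]'
```

```text
time: 11.52
tool_pos: [583.5, -245.9, 44.6]
tcp_rot: [-3.141, 0.0, 0.304]
contact_force: [-0.5, 0.0, -0.8]
grip_width: 91.7
finger_force: 0.0
time: 12.02
tool_pos: [584.1, -246.5, 23.1]
tcp_rot: [3.14, -0.001, 0.3]
contact_force: [-0.8, -0.1, 0.2]
grip_width: 92.0
finger_force: 0.0
```

```bash
python3 -m creep '[{"hand":1,"tx":0,"ty":0,"tz":0.007,"spin":0},{"hand":1,"tx":0,"ty":0,"tz":0,"spin":0},{"hand":0,"tx":0,"ty":0,"tz":0,"spin":0},{"hand":0,"tx":0,"ty":0,"tz":0,"spin":0},{"hand":0,"tx":0,"ty":0,"tz":0,"spin":0}]'; python3 -m creep '[{"hand":0,"tx":0,"ty":0,"tz":0,"spin":0},{"hand":0,"tx":0,"ty":0,"tz":0,"spin":0},{"hand":0,"tx":0,"ty":0,"tz":0,"spin":0},{"hand":0,"tx":0,"ty":0,"tz":0,"spin":0}]'; python3 -m creep '[{"hand":0,"tx":0,"ty":0,"tz":-0.008,"spin":0},{"hand":0,"tx":0,"ty":0,"tz":-0.012,"spin":0},{"hand":0,"tx":0,"ty":0,"tz":-0.015,"spin":0},{"hand":0,"tx":0,"ty":0,"tz":-0.015,"spin":0},{"hand":0,"tx":0,"ty":0,"tz":-0.01,"spin":0}]'; for i in 1 2 3; do python3 -m creep '[{"hand":0,"tx":0,"ty":0,"tz":0,"spin":0},{"hand":0,"tx":0,"ty":0,"tz":0,"spin":0}]'; done
```

```text
time: 12.65
tool_pos: [583.6, -246.3, 15.3]
tcp_rot: [3.141, -0.0, 0.3]
contact_force: [1.0, -0.0, 0.7]
grip_width: 66.6
finger_force: 0.0
time: 13.15
tool_pos: [583.6, -246.3, 15.3]
tcp_rot: [3.141, -0.0, 0.3]
contact_force: [0.6, 0.2, 0.5]
grip_width: 49.9
finger_force: 30.0
time: 13.78
tool_pos: [584.0, -246.5, 76.9]
tcp_rot: [3.14, -0.001, 0.3]
contact_force: [-0.2, 0.2, -0.7]
grip_width: 49.8
finger_force: 30.0
time: 14.02
tool_pos: [583.3, -246.1, 74.8]
tcp_rot: [-3.141, 0.001, 0.3]
contact_force: [0.3, -0.4, -2.3]
grip_width: 49.4
finger_force: 30.0
time: 14.28
tool_pos: [583.4, -246.1, 74.7]
tcp_rot: [-3.141, 0.001, 0.3]
contact_force: [-0.2, -0.4, -1.3]
grip_width: 50.0
finger_force: 30.0
time: 14.52
tool_pos: [583.6, -246.2, 75.1]
tcp_rot: [-3.142, 0.0, 0.3]
contact_force: [0.6, -0.0, -2.1]
grip_width: 49.9
finger_force: 30.0
```

The right block reads about 1.7 N, so it is the light one. I set it back.

```bash
python3 -m creep '[{"hand":0,"tx":0,"ty":0,"tz":0.02,"spin":0},{"hand":0,"tx":0,"ty":0,"tz":0.015,"spin":0},{"hand":0,"tx":0,"ty":0,"tz":0.012,"spin":0},{"hand":0,"tx":0,"ty":0,"tz":0.007,"spin":0},{"hand":0,"tx":0,"ty":0,"tz":0.003,"spin":0}]'; python3 -m creep '[{"hand":0,"tx":0,"ty":0,"tz":0.002,"spin":0},{"hand":0,"tx":0,"ty":0,"tz":0.001,"spin":0},{"hand":0,"tx":0,"ty":0,"tz":0,"spin":0},{"hand":0,"tx":0,"ty":0,"tz":0,"spin":0}]'; python3 -m creep '[{"hand":0,"tx":0,"ty":0,"tz":0.0003,"spin":0},{"hand":0,"tx":0,"ty":0,"tz":0,"spin":0},{"hand":0,"tx":0,"ty":0,"tz":0,"spin":0}]'
```

```text
time: 15.15
tool_pos: [583.6, -246.3, 17.9]
tcp_rot: [-3.141, 0.0, 0.3]
contact_force: [-0.4, -0.1, -0.6]
grip_width: 49.4
finger_force: 30.0
time: 15.65
tool_pos: [583.7, -246.3, 15.5]
tcp_rot: [3.141, -0.0, 0.3]
contact_force: [0.5, -0.0, -0.9]
grip_width: 49.7
finger_force: 30.0
time: 16.02
tool_pos: [583.7, -246.3, 15.3]
tcp_rot: [3.141, -0.0, 0.3]
contact_force: [-0.6, -0.0, 2.6]
grip_width: 49.6
finger_force: 30.0
```

```bash
python3 -m creep '[{"hand":1,"tx":0,"ty":0,"tz":0,"spin":0},{"hand":1,"tx":0,"ty":0,"tz":0,"spin":0},{"hand":1,"tx":0,"ty":0,"tz":0,"spin":0},{"hand":1,"tx":0,"ty":0,"tz":0,"spin":0},{"hand":1,"tx":0,"ty":0,"tz":0,"spin":0}]'; python3 -m creep '[{"hand":1,"tx":0,"ty":0,"tz":-0.015,"spin":0},{"hand":1,"tx":0,"ty":0,"tz":-0.03,"spin":0},{"hand":1,"tx":0,"ty":0,"tz":-0.04,"spin":0},{"hand":1,"tx":0,"ty":0,"tz":-0.04,"spin":0},{"hand":1,"tx":0,"ty":0,"tz":-0.04,"spin":0}]'; python3 -m creep '[{"hand":1,"tx":0,"ty":0,"tz":0,"spin":-8.6},{"hand":1,"tx":0,"ty":0,"tz":0,"spin":-8.6},{"hand":1,"tx":0,"ty":0,"tz":0,"spin":0}]'
python3 - <<'E'
from h import *
o=get_obs();print(tool((579.2,246),o)); c=cams.capture('wrist'); print(blk(c,(317,215),16))
E
```

```text
time: 16.65
tool_pos: [583.6, -246.2, 14.9]
tcp_rot: [3.142, 0.0, 0.3]
contact_force: [-0.7, 0.4, -0.5]
grip_width: 91.1
finger_force: 0.0
time: 17.27
tool_pos: [583.6, -246.2, 182.6]
tcp_rot: [3.14, -0.001, 0.3]
contact_force: [0.1, -0.7, -0.1]
grip_width: 91.9
finger_force: 0.0
time: 17.65
tool_pos: [583.6, -246.2, 181.1]
tcp_rot: [3.14, -0.001, 0.599]
contact_force: [0.4, 0.4, -0.5]
grip_width: 91.8
finger_force: 0.0
[ 273.7894765 -409.0923201]
((582.9669189453125, -246.3692169189453), (48.540428161621094, 48.295188903808594), 17.449440002441406)
```

The light block stands back where it was, within 1 mm. I return to the left block.

```bash
python3 -m creep '[{"hand":1,"tx":0.0274,"ty":-0.0409,"tz":0,"spin":0},{"hand":1,"tx":0.0274,"ty":-0.0409,"tz":0,"spin":0},{"hand":1,"tx":0.0274,"ty":-0.0409,"tz":0,"spin":0},{"hand":1,"tx":0.0274,"ty":-0.0409,"tz":0,"spin":0},{"hand":1,"tx":0.0274,"ty":-0.0409,"tz":0,"spin":0}]'; python3 -m creep '[{"hand":1,"tx":0.0274,"ty":-0.0409,"tz":0,"spin":0},{"hand":1,"tx":0.0274,"ty":-0.0409,"tz":0,"spin":0},{"hand":1,"tx":0.0274,"ty":-0.0409,"tz":0,"spin":0},{"hand":1,"tx":0.0274,"ty":-0.0409,"tz":0,"spin":0},{"hand":1,"tx":0.0274,"ty":-0.0409,"tz":0,"spin":0}]';python3 -m creep '[{"hand":1,"tx":0,"ty":0,"tz":0,"spin":0},{"hand":1,"tx":0,"ty":0,"tz":0,"spin":0}]'
python3 - <<'E'
from h import *
o=get_obs(); c=cams.capture('wrist'); r=blk(c,(313,215),16);print(r,tool(r[0],o))
E
```

```text
time: 18.32
tool_pos: [581.0, 1.4, 180.3]
tcp_rot: [3.141, -0.0, 0.597]
contact_force: [0.0, 0.3, -0.3]
grip_width: 92.0
finger_force: 0.0
time: 18.95
tool_pos: [578.6, 247.7, 180.3]
tcp_rot: [3.141, -0.0, 0.597]
contact_force: [0.3, -0.5, 0.0]
grip_width: 92.1
finger_force: 0.0
time: 19.2
tool_pos: [578.6, 245.7, 179.9]
tcp_rot: [3.141, 0.001, 0.599]
contact_force: [-0.4, -0.9, -0.4]
grip_width: 92.0
finger_force: 0.0
((579.0897827148438, 246.978271484375), (48.31890869140625, 48.152793884277344), 35.30360412597656) [ 1.11545846 -0.76227498]
```

```bash
python3 -m creep '[{"hand":1,"tx":0.001,"ty":-0.001,"tz":0.03,"spin":0},{"hand":1,"tx":0,"ty":0,"tz":0.03,"spin":0},{"hand":1,"tx":0,"ty":0,"tz":0.03,"spin":0},{"hand":1,"tx":0,"ty":0,"tz":0.025,"spin":0},{"hand":1,"tx":0,"ty":0,"tz":0.02,"spin":0}]'; python3 -m creep '[{"hand":1,"tx":0,"ty":0,"tz":0.015,"spin":0},{"hand":1,"tx":0,"ty":0,"tz":0.008,"spin":0},{"hand":1,"tx":0,"ty":0,"tz":0,"spin":0},{"hand":1,"tx":0,"ty":0,"tz":0.006,"spin":0},{"hand":1,"tx":0,"ty":0,"tz":0,"spin":0}]'; python3 -m creep '[{"hand":1,"tx":0,"ty":0,"tz":0,"spin":0}]'
```

```text
time: 19.88
tool_pos: [579.1, 245.6, 44.0]
tcp_rot: [-3.142, 0.001, 0.597]
contact_force: [-0.2, 0.0, 0.7]
grip_width: 91.8
finger_force: 0.0
time: 20.5
tool_pos: [578.9, 247.4, 15.9]
tcp_rot: [3.142, 0.0, 0.6]
contact_force: [0.2, 0.6, -0.2]
grip_width: 91.7
finger_force: 0.0
time: 20.62
tool_pos: [579.1, 247.5, 16.2]
tcp_rot: [3.141, -0.0, 0.6]
contact_force: [0.4, 0.1, 0.2]
grip_width: 91.8
finger_force: 0.0
```

```bash
python3 -m creep '[{"hand":0,"tx":0,"ty":0,"tz":0,"spin":0},{"hand":0,"tx":0,"ty":0,"tz":0,"spin":0},{"hand":0,"tx":0,"ty":0,"tz":0,"spin":0},{"hand":0,"tx":0,"ty":0,"tz":0,"spin":0},{"hand":0,"tx":0,"ty":0,"tz":0,"spin":0}]';python3 -m creep '[{"hand":0,"tx":0,"ty":0,"tz":0,"spin":0},{"hand":0,"tx":0,"ty":0,"tz":0,"spin":0},{"hand":0,"tx":0,"ty":0,"tz":0,"spin":0}]'; python3 -m creep '[{"hand":0,"tx":0,"ty":0,"tz":-0.01,"spin":0},{"hand":0,"tx":0,"ty":0,"tz":-0.02,"spin":0},{"hand":0,"tx":0,"ty":0,"tz":-0.025,"spin":0},{"hand":0,"tx":0,"ty":0,"tz":-0.025,"spin":0},{"hand":0,"tx":0,"ty":0,"tz":-0.025,"spin":0}]'; python3 -m creep '[{"hand":0,"tx":0,"ty":0,"tz":-0.02,"spin":0},{"hand":0,"tx":0,"ty":0,"tz":0,"spin":0},{"hand":0,"tx":0,"ty":0,"tz":0,"spin":0}]'
python3 - <<'E'
from h import *
o=get_obs(); print(tool((676.3,5),o),o['contact_force'])
E
```

```text
time: 21.25
tool_pos: [579.1, 247.2, 15.9]
tcp_rot: [3.141, -0.0, 0.6]
contact_force: [0.8, -0.6, -0.3]
grip_width: 50.2
finger_force: 30.0
time: 21.62
tool_pos: [579.1, 247.3, 15.9]
tcp_rot: [3.141, -0.0, 0.6]
contact_force: [1.6, -1.5, -0.1]
grip_width: 49.7
finger_force: 30.0
time: 22.25
tool_pos: [578.2, 247.5, 121.5]
tcp_rot: [-3.141, 0.002, 0.6]
contact_force: [0.2, 0.4, -6.1]
grip_width: 49.6
finger_force: 30.0
time: 22.62
tool_pos: [578.1, 247.3, 139.8]
tcp_rot: [-3.141, 0.002, 0.6]
contact_force: [0.0, -0.9, -5.1]
grip_width: 49.5
finger_force: 30.0
[-55.8405266  255.42923402] [ 0.04825171 -0.90004321 -5.10932571]
```

```bash
python3 -m creep '[{"hand":0,"tx":-0.003,"ty":0.014,"tz":0,"spin":0},{"hand":0,"tx":-0.006,"ty":0.027,"tz":0,"spin":0},{"hand":0,"tx":-0.007,"ty":0.032,"tz":0,"spin":0},{"hand":0,"tx":-0.007,"ty":0.032,"tz":0,"spin":0},{"hand":0,"tx":-0.007,"ty":0.032,"tz":0,"spin":0}]'; python3 -m creep '[{"hand":0,"tx":-0.007,"ty":0.032,"tz":0,"spin":0},{"hand":0,"tx":-0.007,"ty":0.032,"tz":0,"spin":0},{"hand":0,"tx":-0.006,"ty":0.027,"tz":0,"spin":0},{"hand":0,"tx":-0.004,"ty":0.018,"tz":0,"spin":0},{"hand":0,"tx":-0.002,"ty":0.009,"tz":0,"spin":0}]'; python3 -m creep '[{"hand":0,"tx":0,"ty":0,"tz":0,"spin":0},{"hand":0,"tx":0,"ty":0,"tz":0,"spin":0},{"hand":0,"tx":0,"ty":0,"tz":0,"spin":0},{"hand":0,"tx":0,"ty":0,"tz":0,"spin":0}]'
python3 - <<'E'
from h import *
o=get_obs(); print(o['tool_pos'],tool((676.3,5),o)); c=cams.capture('wrist');t=cams.capture('scene')
cv2.imwrite('pics/end.png',np.hstack([cv2.resize(c['color'][:,:,::-1],(400,300)),cv2.resize(t['color'][120:360,200:520,::-1],(400,300))]))
E
```

```text
time: 23.25
tool_pos: [631.7, 115.3, 139.8]
tcp_rot: [-3.141, 0.002, 0.6]
contact_force: [0.5, 0.8, -5.9]
grip_width: 49.7
finger_force: 30.0
time: 23.88
tool_pos: [676.8, 4.0, 140.2]
tcp_rot: [-3.141, 0.001, 0.599]
contact_force: [-0.5, 0.2, -4.6]
grip_width: 49.5
finger_force: 30.0
time: 24.38
tool_pos: [676.7, 6.0, 141.0]
tcp_rot: [3.142, -0.0, 0.601]
contact_force: [-0.1, 0.2, -5.8]
grip_width: 49.7
finger_force: 30.0
[676.66931698   5.99419287 141.03847994] [-0.86673734  0.61121263]
```

View pics/end.png

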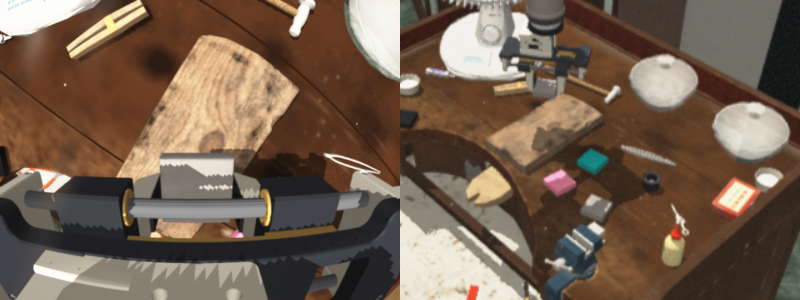

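The wrist half shows the grey block held level between the fingers at about (197,175), over the slab. The scene half shows the light block in its place at about (597,207) and the other tools undisturbed.

```bash
python3 -m creep '[{"hand":0,"tx":0,"ty":0,"tz":0,"spin":0},{"hand":0,"tx":0,"ty":0,"tz":0,"spin":0},{"hand":0,"tx":0,"ty":0,"tz":0,"spin":0},{"hand":0,"tx":0,"ty":0,"tz":0,"spin":0}]'; python3 -c "from plant import close_job;print(close_job())"
```

```text
time: 24.98
tool_pos: [676.8, 5.3, 140.9]
tcp_rot: [3.142, 0.0, 0.6]
contact_force: [-0.9, -0.1, -4.4]
grip_width: 49.2
finger_force: 30.0
the job is handed in; nothing more can be done
None
```

I handed the job in with the left block, the heavier one (about 0.5 kg against about 0.17 kg), held level about 10 cm above the middle of the slab, and the lighter right block back in its place.

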